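# Lock a cabinet panel in the drilling jig

## Robot

A 7-joint arm with a two-finger parallel gripper is mounted at the origin on the work surface. World frame = base frame: x ahead of the robot, y to its left, z up, the work surface at z = 0. Lengths are in mm, angles in degrees, forces in N, time in s.
With the tool pointing down it reaches from about 400 to 850 mm from the base axis. Payload 4.5 kg.
Tool frame: the origin (TCP) lies on the mounting face of the last link; the fingertips stand ahead of it and the grasp point (between the pads) lies 155 mm ahead of it (arm.tip_extent is the z of the fingertips in the tool frame, in mm); z points along the fingers, y is the line along which they close (so a half turn about z gives the same grasp; the last joint's range is limited). The gripper opens to 85 mm and grips with 20 to 120 N. Pads are 22 mm wide; open, the fingers measure 114 mm over their backs; the gripper's body (76 mm by 85 mm) begins 54 mm behind the grasp point. The pads swing forward as they close: fully open they stand 13 mm farther back than shut.
Start: joints at [-73.178, 39.483, -11.15, 89.685, 9.013, 51.709, -12.324], TCP at [160.532, 604.042, 404.717] pointing down, gripper open.
Joint ranges: [-172.22, 172.22], [-26.19, 119.32], [-84.43, 86.54], [7.71, 146.69], [-57.33, 237.33], [2.42, 119.75], [-152.13, 152.13]. Speed limits (degrees/s): [147.25, 147.25, 180, 180, 180, 180, 180].

## Interface

Orientations are given as a 3x3 rotation matrix whose columns are the frame's x, y, z axes.
In Python, from station import arm, optics gives the robot as it stands.
- The arm moves only by the shell command python3 -m handwheel 'ROWS' [FORCE]. ROWS is JSON, a list of rows, each a list of 5 numbers: the opening, from 0 (shut) to 1 (fully open), then the shift along the tool's x, y, z in mm, then the turn about the tool's z in degrees. In form: [[gripper, dx, dy, dz, twist], ...]. A call has 1 to 20 rows; each row is the pose to reach, as a shift and turn from the pose commanded when the call began, along the tool's axes at that moment; what a row does not reach only later rows make up. A row lasts 1/10 s, in which the tool goes at most 50 mm and 8.59 degrees, less where a joint would pass 70% of its speed; a pose out of reach is approached as far as the arm can. A call with a gripper value outside its range is refused whole. The fingers move at their own pace and stop on an object; FORCE is the grip in N (left out, the last holds). Time passes only in rows, so rows that repeat a pose let the fingers close. It gives the time, the measured TCP pose, the force, the opening and the grip force at its end, in the units of the state.
- arm.observe(): the state, without advancing time (a new reading comes with each control period).
- optics.capture(name): name is "scene" or "top" or "wrist"; returns the picture (480x640x3 uint8, red, green, blue); there is no depth.
- optics.get_calibration(name): a dict with "fx", "fy", "cx", "cy" (pixels), "world_from_camera" (4x4, takes a point from camera to world coordinates). Camera axes: x right, y up, looking along -z (the intrinsics and any distortion apply to the point x, -y, -z); pixel columns grow to the right and rows downward; lengths in mm; the calibration is good to about 2 mm. The wrist camera is an equidistant fisheye: a pixel r from the principal point sees the ray r / f radians off the axis. A picture is of the moment at which its call begins: read the wrist's pose just before it. get_calibration takes no time and is no camera call; for the wrist camera it gives the pose at the moment of the call.
- arm.close_job(): hands the job in; it is judged then, once.
The state is a dict: "time_s": time; "joint_pos": joint angles; "joint_vel": joint speeds; "joint_efforts": joint torques, N m; "ee_pos": TCP position; "orientation": TCP orientation; "force": force on the tool from outside, world axes, zero at the start; "wrist_torque": the same for the moment, N m; "finger_gap": finger opening in mm; "grasp_force": force on a finger pad.
Only numpy, scipy, OpenCV 4.12 (cv2) and the standard library are available. Lean on these libraries where they do the work, as an engineer would, in place of code of your own. Each camera call takes 0.05 s, during which the arm holds its last target. There are 200 camera calls.

## Task

Slide the small wooden panel along the bed of the drilling jig into its slot until it is fully home against the end stop. Then fit the lever with the square hole all the way down onto the jig's square spindle, and with the lever turn the spindle clockwise as far as it goes, so that the locking dog lies across behind the panel. Leave the lever on the spindle, and do not shift the shorter round-holed lever, the glue bottle, the jar or the rubber discs.

Things in the scene. Friction and masses are not known exactly. Their poses are not given: they have to be found in the camera images.
- jig: fixed jig: plywood bed, grey rails. Origin on the bench, on the slot's centre line; x: the way the panel slides in. Bed 18 mm thick, x -180 to 170, y -155 to 85 mm. Slot x = 50 to the end stop at 145, 114 mm wide between side rails, 21 mm high under lips overhanging 20 mm each side (lip tops 46 mm above the bench); slanting guides widen it to 144 mm at x = 6. Steel bush bar across at x = 112
- slot_mouth (a point): centre of the slot's entrance, on the bed (18 mm above the bench), axes as the jig's
- slot_end (a point): foot of the end stop on the slot's centre line, on the bed; a panel that is home has its centre 70 mm before this point and its rear edge 5 mm past the jig's origin
- panel: flat wooden panel 140 mm (x) by 110 mm (y), 18 mm thick, about 0.2 kg, lying flat on the bed before the slot; too wide to grasp. Origin at the centre of its underside. Its x axis roughly follows the jig's x axis; its rear edge is at x = -70 mm
- spindle (a joint): turn of the spindle (rad), growing clockwise seen from above, -0.9 to the stop at 1.57. At 0 the locking dog points along the jig's -x, clear of the panel; at 1.57 it lies across the bed, along the jig's +y, 4 mm behind the rear edge of a panel that is home. Stiff (0.15 N m): stays where left. Dog: bar 88 mm long from the axis, 16 wide, 22 to 38 mm above the bench
- spindle_seat (a point): on the upright spindle's axis, on the round shoulder (32 mm diameter, 50 mm above the bench) where the lever's hub comes to rest; at x -7, y -115 mm of the jig. Turns with the spindle: x and y along the sides of the square shaft, dog along -x. Shaft 16 mm square, rising 41 mm above the shoulder, its last 7 mm tapered to 11 mm square
- lever: steel lever with a SQUARE hub 40 x 40 mm, 36 mm high, and a square 18 mm hole right through; 0.2 to 0.45 kg. Origin at the centre of the hub's underside, on the hole's axis; z up; hub and hole sides along x and y; arm (16 mm wide, 22 to 36 mm above the underside) along +x to a tip 115 mm from the axis. Fits the spindle in any of four positions a quarter turn apart; any will do
- round_lever: bystander: a shorter steel lever, 85 mm from hub axis to tip, with a ROUND 36 mm hub, 30 mm high, and a ROUND 14 mm hole; not the one to use. Origin at the centre of the hub's underside
- glue: bystander: white glue bottle with black cap, 64 mm diameter, 170 mm high; origin at the centre of its base
- jar: bystander: amber glass jar with steel lid, 72 mm diameter, 65 mm high; origin at the centre of its base
- discs: bystander: stack of three black rubber discs, 54 mm diameter, 27 mm high in all; origin at the centre of its base
Not all that is in view belongs to the job. What is shaped like the lever but purple or red is not meant.

How it is judged (in metres and radians):
On the way, in this order (a step that is already met when the one before it is completed fails the run):
1. the panel is home in the slot (x of panel in the frame of jig above 0.07 m and z of panel in the frame of jig below 0.022 m and angle between the x axis of panel and the x axis of jig, either way round below 0.06 rad and horizontal distance between panel and slot_end below 0.0755 m), for 0.2 s.
2. the square-holed lever sits all the way down on the spindle, the spindle not yet turned (horizontal distance between lever and spindle_seat below 0.004 m and z of lever in the frame of spindle_seat between -0.004 and 0.004 m and angle between lever's own z axis and vertical below 0.08 rad and value of joint spindle below 0.6 rad), for 0.2 s.
3. the spindle is turned clockwise with the lever on it until the dog lies across behind the panel (horizontal distance between lever and spindle_seat below 0.004 m and z of lever in the frame of spindle_seat between -0.004 and 0.004 m and angle between lever's own z axis and vertical below 0.08 rad and value of joint spindle above 1.4 rad), for 0.2 s.
At the end, for the whole second after the job is handed in: panel flat in the slot, within 5 mm of the end stop and 0.06 rad of its direction; square-holed lever upright on the spindle, within 4 mm of the shoulder; spindle past 1.40 rad (stop 1.57), the dog across behind the panel; lever and panel at rest (all of step 1 and all of step 3 and linear speed of each of lever, panel below 0.02 m/s); the robot touches nothing.
It fails at once if a bystander is moved more than 40 mm (distance of any of round_lever, glue, jar, discs from where it was at the start of the episode above 0.04 m).
It also fails if it takes over 72 s, if anything falls off the work surface, if the arm or the gripper's body presses on something with over 40 N, if the wrist force passes 120 N, or if a joint passes its speed limit or range.

## Working session

There is one attempt and no reset: what is moved stays moved. The work goes in short steps, Python scripts to look and compute and a shell command to move; the robot and the scene stay as the last step left them, time stands still between calls to the robot, and variables do not carry over. Pictures are saved under pics/ and viewed, at most 10 in all, crops included, and the job is handed in when it is done.

```bash
ls; mkdir -p pics
python3 - <<'E'
from station import arm, optics
import cv2, numpy as np
for n in ("scene","top"):
    im=optics.capture(n); cv2.imwrite(f"pics/{n}0.png",im[:,:,::-1]); c=optics.get_calibration(n)
    print(n,{k:(np.round(v,4).tolist()) for k,v in c.items()})
s=arm.observe(); print(s, arm.tip_extent)
E
```

```text
pics
scene {'fx': 468.2268, 'fy': 468.2268, 'cx': 328.1636, 'cy': 234.0085, 'world_from_camera': [[-0.0681, -0.7659, 0.6393, 1100.6493], [0.9975, -0.0644, 0.0291, -51.2097], [0.0189, 0.6397, 0.7684, 764.7716], [0.0, 0.0, 0.0, 1.0]]}
top {'fx': 592.7922, 'fy': 592.7922, 'cx': 318.4832, 'cy': 233.4188, 'world_from_camera': [[0.0439, 0.9788, -0.2003, 275.8332], [-0.999, 0.0432, -0.0077, -59.6118], [0.0011, 0.2004, 0.9797, 1218.6171], [0.0, 0.0, 0.0, 1.0]]}
{'time_s': 0.1, 'joint_pos': array([-73.17859419,  39.52963844, -11.14608505,  89.73902547,
         9.01201499,  51.70932497, -12.3257069 ]), 'joint_vel': array([ 0.10631833, -0.06885709,  0.00213224, -0.07134751, -0.02422491,
       -0.01227985,  0.05534856]), 'joint_efforts': array([-4.12395006e-03, -5.40591931e+01, -1.27168536e+00, -1.58982629e+01,
        9.37310862e-03,  4.37999450e-03, -1.71698935e-05]), 'ee_pos': array([160.48693738, 603.73840641, 403.95014232]), 'orientation': array([[-9.66459111e-01,  2.56820319e-01, -3.31806496e-04],
       [ 2.56820514e-01,  9.66457716e-01, -1.64530578e-03],
       [-1.01871008e-04, -1.67533548e-03, -9.99998591e-01]]), 'force': array([-0.9457197 ,  0.45731967, -0.44034601]), 'wrist_torque': array([ 0.00473933, -0.03814361, -0.02730381]), 'grasp_force': 0.0, 'finger_gap': 85.49639625093371} 173.4
```

View pics/top0.png

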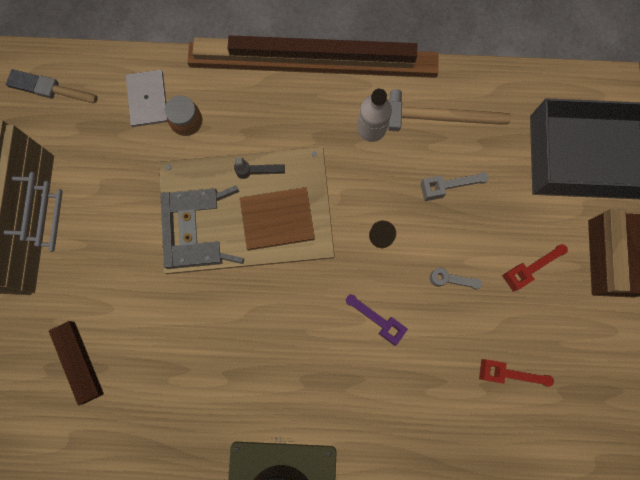

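View pics/scene0.png

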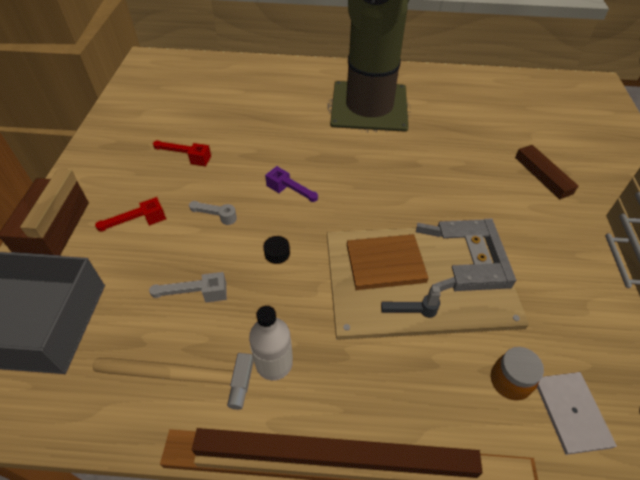

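```bash
cat > h.py <<'E'
import numpy as np, cv2
from station import arm, optics
def ray(name,px,cal=None):
    c=cal or optics.get_calibration(name); T=np.array(c["world_from_camera"])
    u=(px[0]-c["cx"])/c["fx"]; v=(px[1]-c["cy"])/c["fy"]
    if name=="wrist":
        r=np.hypot(u,v); s=np.sin(r)/r if r>1e-9 else 1.; d=np.array([u*s,-v*s,-np.cos(r)])
    else: d=np.array([u,-v,-1.])
    return T[:3,3],T[:3,:3]@d
def onz(name,px,z,cal=None):
    o,d=ray(name,px,cal); return (o+d*(z-o[2])/d[2])[:2]
def proj(name,P,cal=None):
    c=cal or optics.get_calibration(name); T=np.array(c["world_from_camera"])
    p=T[:3,:3].T@(np.array(P,float)-T[:3,3]); x,y,z=p[0],-p[1],-p[2]
    if name=="wrist":
        r=np.hypot(x,y); t=np.arctan2(r,z); return c["cx"]+c["fx"]*t*x/r, c["cy"]+c["fy"]*t*y/r
    return c["cx"]+c["fx"]*x/z, c["cy"]+c["fy"]*y/z
E
python3 - <<'E'
import cv2,numpy as np
im=cv2.imread("pics/top0.png")
a=cv2.resize(im[143:278,150:345],None,fx=4,fy=4,interpolation=cv2.INTER_CUBIC)
cv2.imwrite("pics/jig.png",a)
b=cv2.resize(im[160:310,395:595],None,fx=4,fy=4,interpolation=cv2.INTER_CUBIC)
cv2.imwrite("pics/lev.png",b)
h=cv2.cvtColor(im,cv2.COLOR_BGR2HSV)
print(h[217,280],h[262,290],h[187,460],h[185,427],h[256,200])
E
```

```text
[ 13 154 104] [ 16 111 103] [ 17 113 129] [ 17  21 109] [15 16 93]
```

View pics/jig.png

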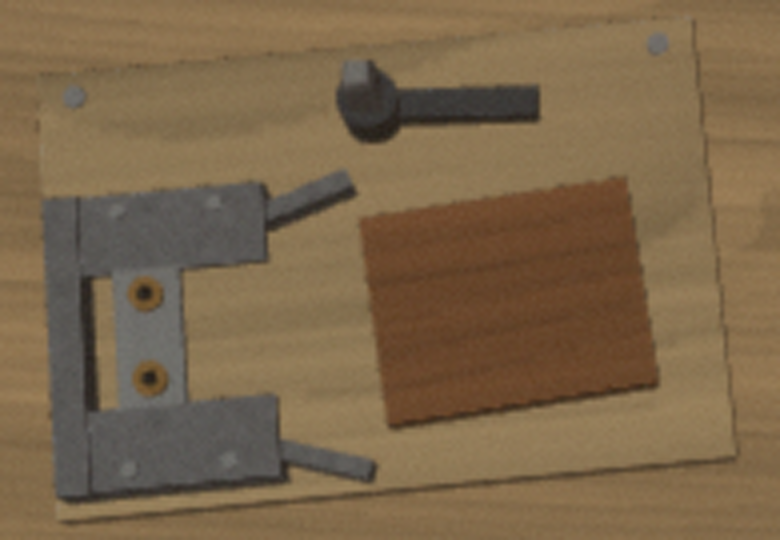

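View pics/lev.png

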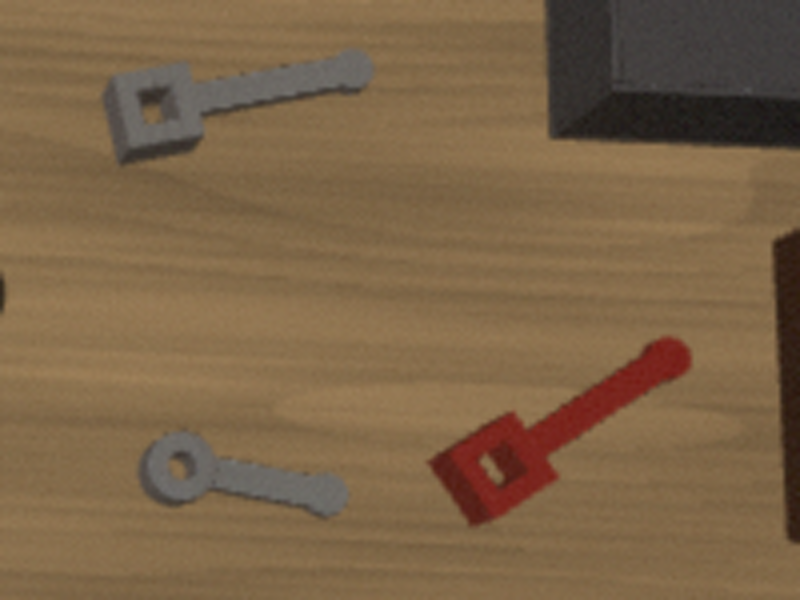

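The jig crop shows the bed corners at crop (40,72), (692,18), (737,457) and (58,522). The panel is at (360,217)-(658,385), and the spindle top is near (357,70). The dog points right to (540,103).

There are five lever-shaped things: grey square hub at top px (433,187), grey round hub at (440,277), purple at (380,320), and red at (535,268) and (515,373). The grey one at (433,187) is the one meant. The crop shows its square hub and square hole at crop (155,105), and its tip at (358,70).

```bash
cat > m1.py <<'E'
from h import *
import sys
J=lambda x,y,z=18: onz("top",(150+x/4-.4,143+y/4-.4),z)
c=[J(40,72),J(692,18),J(737,455),J(58,519)]
print("bed corners",np.round(c,1), "sides",[round(np.linalg.norm(c[i]-c[i-1])) for i in range(4)])
ref=np.array([[170,-155],[-180,-155],[-180,85],[170,85]],float)
c=np.array(c); A=ref-ref.mean(0); B=c-c.mean(0)
th=np.arctan2((A[:,0]*B[:,1]-A[:,1]*B[:,0]).sum(),(A*B).sum()); R=np.array([[np.cos(th),-np.sin(th)],[np.sin(th),np.cos(th)]])
o=c.mean(0)-R@ref.mean(0); print("jig",o,np.degrees(th), "resid",np.round(B-A@R.T,1).tolist())
print("slot mouth",o+R@[50,0],"seat",o+R@[-7,-115])
# end stop inner line/rails tops check z46: rail corners
for n,p,z in (("railcorner+",(266,260),46),("railc-",(277,395),46),("bush",(145,293),46),("bush",(150,378),46)): print(n,R.T@(J(*p,z)-o))
print("spindle top", R.T@(J(357,70,91)-o), J(357,70,91))
d=R.T@(J(540,103,38)-o); print("dog end",d,"angle", np.degrees(np.arctan2(d[1]+115,-(d[0]+7))))
im=cv2.imread("pics/top0.png"); h=cv2.cvtColor(im,cv2.COLOR_BGR2HSV)
m=cv2.inRange(h,(5,135,60),(15,255,255)); m[:,:230]=0;m[:,325:]=0;m[:180]=0;m[255:]=0
k=max(cv2.findContours(m,0,1)[0],key=cv2.contourArea); r=cv2.minAreaRect(k); bp=cv2.boxPoints(r)
P=np.array([onz("top",p,36) for p in bp]); print("panel px",r,"ctr",P.mean(0),"jig",R.T@(P.mean(0)-o),"sides",np.linalg.norm(P-np.roll(P,1,0),axis=1))
e=[P[i]-P[i-1] for i in range(4)]; print("angs",[round(np.degrees(np.arctan2(v[1],v[0]))-np.degrees(th),1) for v in e])
L=lambda x,y,z:onz("top",(395+x/4-.4,160+y/4-.4),z)
hc=np.mean([L(105,85,36),L(190,64,36),L(203,143,36),L(120,163,36)],0)
hc=np.mean([L(*p,36) for p in ((106,86),(189,63),(203,134),(121,152))],0); t=L(355,70,36); print("lever",hc,"hole",L(155,104,36),"tip",t,np.linalg.norm(t-hc),np.degrees(np.arctan2(*(t-hc)[::-1])))
E
python3 m1.py
```

```text
bed corners [[663.8 293.3]
 [709.2 -50.7]
 [474.7 -83.7]
 [426.4 260.9]] sides [240, 347, 237, 348]
jig [533.17096052 105.15097377] 97.7944848649639 resid [[0.1, -1.3], [-2.0, 1.5], [1.3, 1.0], [0.5, -1.2]]
slot mouth [526.38995026 154.68901874] seat [648.0578054  113.81197106]
railcorner+ [ 51.05398728 -34.02864073]
railc- [49.57109513 36.38085872]
bush [113.21159364 -22.42831709]
bush [112.78805192  21.79195035]
spindle top [  -6.55183358 -115.2524812 ] [648.24717348 114.29023838]
dog end [ -94.3745167  -107.04976864] angle 5.199042289585279
panel px ((276.45947265625, 218.24325561523438), (52.61137771606445, 67.99968719482422), 81.02737426757812) ctr [545.96846592  37.03490327] jig [-69.22233958  -3.44135251] sides [110.48394776 140.22077925 110.89174616 137.72004405]
angs [np.float64(-85.1), np.float64(-176.0), np.float64(-266.4), np.float64(3.9)]
lever [ 626.53910054 -283.37107695] hole [ 629.03720641 -283.47940544] tip [ 651.96452413 -387.17322057] 106.87065632613334 -76.2368765470188
```

```bash
cat >> h.py <<'E'
O=np.array([533.2,105.2]); TH=np.radians(97.8); RJ=np.array([[np.cos(TH),-np.sin(TH)],[np.sin(TH),np.cos(TH)]])
def jig(x,y): return O+RJ@np.array([x,y],float)
def go(xy,z,yaw=None):
    "shift/turn in tool axes to bring TCP to xy,z with tool x axis at yaw deg"
    s=arm.observe(); R=s["orientation"]; d=R.T@(np.array([*xy,z])-s["ee_pos"])
    cur=np.degrees(np.arctan2(R[1,0],R[0,0])); tw=0 if yaw is None else -((yaw-cur+180)%360-180)
    print("t",round(s["time_s"],2),"xyz",np.round(s["ee_pos"],1),"yaw",round(cur,1),"shift",np.round(d,1),"twist",round(tw,1))
E
python3 -c "
from h import *
go(jig(-185,-3),400,97.8)"
```

```text
t 0.1 xyz [160.5 603.7 404. ] yaw 165.1 shift [-562.4 -555.6    4.9] twist 67.3
```

```bash
python3 -m handwheel '[[0.5,-562,-556,5,67],[0.5,-562,-556,5,67],[0.5,-562,-556,5,67],[0.5,-562,-556,5,67],[0.5,-562,-556,5,67],[0.5,-562,-556,5,67],[0.5,-562,-556,5,67],[0.5,-562,-556,5,67],[0.5,-562,-556,5,67],[0.5,-562,-556,5,67],[0.5,-562,-556,5,67],[0.5,-562,-556,5,67],[0.5,-562,-556,5,67],[0.5,-562,-556,5,67],[0.5,-562,-556,5,67],[0.5,-562,-556,5,67],[0.5,-562,-556,5,67],[0.5,-562,-556,5,67],[0.5,-562,-556,5,67],[0.5,-562,-556,5,67]]'; python3 -c "
from h import *
go(jig(-185,-3),198,97.8)"
```

```text
time_s: 2.1
ee_pos: [560.4, -75.9, 399.6]
orientation: [[-0.144, 0.99, -0.001], [0.99, 0.144, 0.001], [0.001, -0.001, -1.0]]
force: [0.1, -0.4, -0.6]
finger_gap: 42.7
grasp_force: 0.0
t 2.1 xyz [560.4 -75.9 399.6] yaw 98.3 shift [ -2.2   0.7 201.6] twist 0.5
```

```bash
python3 -m handwheel '[[0.5,-2,1,50,0.5],[0.5,-2,1,100,0.5],[0.5,-2,1,140,0.5],[0.5,-2,1,170,0.5],[0.5,-2,1,190,0.5],[0.5,-2,1,200,0.5],[0.5,-2,1,203,0.5],[0.5,-2,1,203,0.5]]'
python3 - <<'E'
from h import *
go(jig(-185,-3),198,97.8)
im=optics.capture("scene"); cv2.imwrite("pics/s1.png",cv2.resize(im[170:350,300:540,::-1],None,fx=3,fy=3,interpolation=cv2.INTER_CUBIC))
E
```

```text
time_s: 2.9
ee_pos: [562.4, -79.0, 197.2]
orientation: [[-0.133, 0.991, 0.001], [0.991, 0.133, 0.0], [0.0, 0.001, -1.0]]
force: [0.2, -0.1, 0.0]
finger_gap: 42.6
grasp_force: 0.0
t 2.9 xyz [562.4 -79.  197.2] yaw 97.7 shift [ 1.5 -0.9 -0.8] twist -0.1
```

View pics/s1.png

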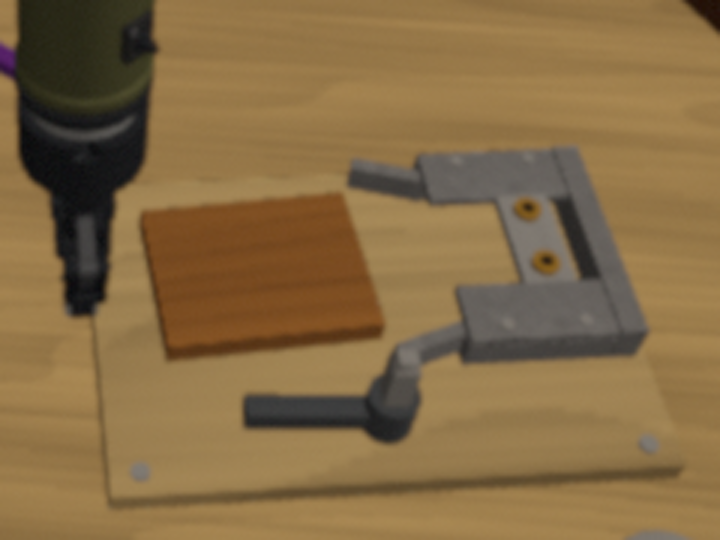

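```bash
python3 -m handwheel '[[0.5,15,0,0,0],[0.5,28,0,0,0],[0.5,36,0,0,0],[0.5,42,0,0,0],[0.5,48,0,0,0],[0.5,54,0,0,0],[0.5,60,-0.5,0,0],[0.5,66,-1,0,0],[0.5,72,-1.5,0,0],[0.5,78,-2,0,0],[0.5,84,-2.5,0,0],[0.5,90,-3,0,0],[0.5,90,-3,0,0]]'
python3 - <<'E'
from h import *
go(jig(-95,0),198,97.8)
im=optics.capture("top"); cv2.imwrite("pics/t2.png",cv2.resize(im[143:278,150:345,::-1],None,fx=4,fy=4,interpolation=cv2.INTER_CUBIC))
E
```

```text
time_s: 4.25
ee_pos: [547.1, 11.4, 196.5]
orientation: [[-0.135, 0.991, -0.0], [0.991, 0.135, 0.002], [0.002, 0.0, -1.0]]
force: [-0.2, -0.6, -0.5]
finger_gap: 43.0
grasp_force: 0.0
t 4.25 xyz [547.1  11.4 196.5] yaw 97.7 shift [-0.2 -1.1 -1.5] twist -0.1
```

View pics/t2.png

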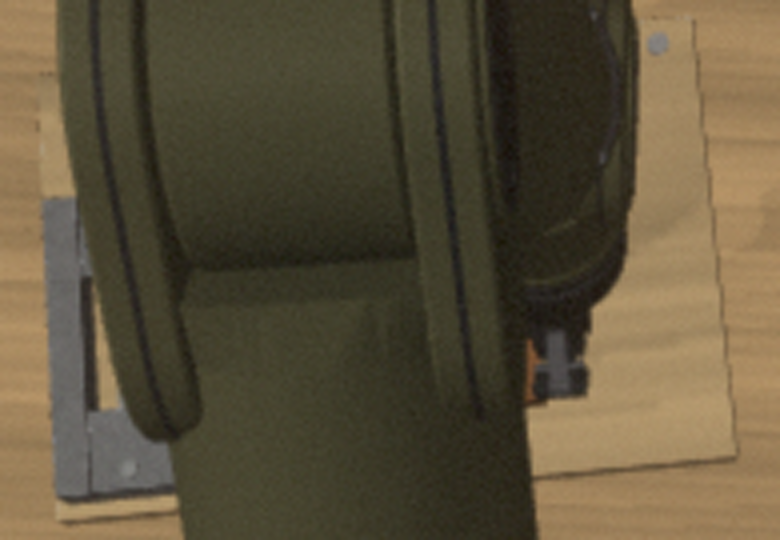

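The arm hides the panel in the top view (only a sliver is visible at crop (535,370), against the fingers), so I'll measure it in the scene view.

```bash
cat > pan.py <<'E'
from h import *
im=optics.capture("scene"); h=cv2.cvtColor(im,cv2.COLOR_RGB2HSV)
m=cv2.inRange(h,(5,140,60),(15,255,255)); m[:,:320]=0;m[:,520:]=0;m[:205]=0;m[330:]=0
k=max(cv2.findContours(m,0,1)[0],key=cv2.contourArea); k=cv2.convexHull(k)
P=np.array([RJ.T@(onz("scene",p[0],36)-O) for p in k]).astype(np.float32)
r=cv2.minAreaRect(P); print("panel jig (top mask incl. front face)",np.round(r[0],1),np.round(r[1],1),round(r[2],1)); print(np.round(cv2.boxPoints(r),1).tolist())
E
python3 pan.py
```

```text
panel jig (top mask incl. front face) [-13.2  -6.5] [140.3 119.5] 1.5
[[-84.9000015258789, 51.400001525878906], [-81.80000305175781, -68.0], [58.400001525878906, -64.4000015258789], [55.400001525878906, 55.0]]
```

```bash
python3 -m handwheel '[[0.5,5,-1,0,0],[0.5,10,-1,0,0],[0.5,15,-1,0,0],[0.5,20,-1,0,0],[0.5,25,-1,0,0],[0.5,30,-1,0,0],[0.5,35,-1,0,0],[0.5,40,-1,0,0],[0.5,45,-1,0,0],[0.5,50,-1,0,0]]'; python3 pan.py
```

```text
time_s: 5.35
ee_pos: [539.4, 59.1, 196.6]
orientation: [[-0.133, 0.991, -0.0], [0.991, 0.133, -0.0], [0.0, -0.0, -1.0]]
force: [-0.8, -1.2, 0.2]
finger_gap: 42.8
grasp_force: 0.7
panel jig (top mask incl. front face) [30.5 -5.3] [135.4 119.3] 1.6
[[-38.900001525878906, 52.400001525878906], [-35.5, -66.9000015258789], [99.80000305175781, -63.0], [96.4000015258789, 56.20000076293945]]
```

```bash
python3 -m handwheel '[[0.5,5,0,0,0],[0.5,10,0,0,0],[0.5,15,0,0,0],[0.5,20,0,0,0],[0.5,25,0,0,0],[0.5,30,0,0,0],[0.5,34,0,0,0],[0.5,37,0,0,0],[0.5,39,0,0,0],[0.5,41,0,0,0],[0.5,41,0,0,0]]'; python3 -c "
from h import *
go(jig(-6,0),197,97.8)"
```

```text
time_s: 6.5
ee_pos: [534.2, 99.7, 196.7]
orientation: [[-0.133, 0.991, 0.0], [0.991, 0.133, 0.0], [0.0, 0.0, -1.0]]
force: [-1.1, -0.8, 1.0]
finger_gap: 42.5
grasp_force: 0.5
t 6.5 xyz [534.2  99.7 196.7] yaw 97.6 shift [-0.4 -0.3 -0.3] twist -0.2
```

```bash
python3 -m handwheel '[[0.5,1,0,0,0],[0.5,2,0,0,0],[0.5,3,0,0,0],[0.5,4,0,0,0],[0.5,4,0,0,0]]';  python3 pan.py
```

```text
time_s: 7.0
ee_pos: [534.2, 100.8, 196.8]
orientation: [[-0.13, 0.991, 0.001], [0.991, 0.13, -0.004], [-0.004, 0.001, -1.0]]
force: [1.1, -8.6, 0.5]
finger_gap: 42.6
grasp_force: 4.0
panel jig (top mask incl. front face) [ 56.5 -15.8] [132.5  78.2] 62.6
[[-8.699999809265137, -56.70000076293945], [60.70000076293945, -92.5999984741211], [121.5999984741211, 25.0], [52.20000076293945, 61.0]]
```

```bash
python3 -m handwheel '[[0.5,2,0,0,0],[0.5,4,0,0,0],[0.5,4,0,0,0]]'; python3 -m handwheel '[[0.5,-10,0,0,0],[0.5,-30,0,0,0],[0.5,-45,0,-30,0],[0.5,-50,0,-80,0],[0.5,-50,0,-130,0],[0.5,-50,0,-180,0],[0.5,-50,0,-200,0]]'
python3 - <<'E'
from h import *
lever=np.array([626.5,-283.4]); 
go(lever,400,(-76.2+90))   # tool y along arm? printed for both
go(lever,400,-76.2+180)
E
```

```text
time_s: 7.35
ee_pos: [534.0, 101.6, 196.8]
orientation: [[-0.128, 0.992, 0.002], [0.992, 0.128, -0.008], [-0.008, 0.001, -1.0]]
force: [1.6, -14.4, 0.5]
finger_gap: 42.7
grasp_force: 7.4
time_s: 8.05
ee_pos: [541.1, 58.6, 401.7]
orientation: [[-0.133, 0.991, 0.009], [0.991, 0.133, 0.003], [0.002, 0.01, -1.0]]
force: [0.6, 0.4, -0.5]
finger_gap: 42.8
grasp_force: 0.0
t 8.05 xyz [541.1  58.6 401.7] yaw 97.7 shift [-350.3   39.     1.4] twist 83.9
t 8.05 xyz [541.1  58.6 401.7] yaw 97.7 shift [-350.3   39.     1.4] twist -6.1
```

```bash
python3 -m handwheel '[[1,-350,39,80,-6],[1,-350,39,80,-6],[1,-350,39,80,-6],[1,-350,39,80,-6],[1,-350,39,80,-6],[1,-350,39,80,-6],[1,-350,39,80,-6],[1,-350,39,80,-6],[1,-350,39,80,-6],[1,-350,39,80,-6],[1,-350,39,80,-6]]'; python3 pan.py;  python3 - <<'E'
from h import *
s=arm.observe(); print(np.round(s["joint_pos"],1))
go((626.5,-283.4),320,103.8)
c=optics.get_calibration("wrist"); im=optics.capture("wrist"); cv2.imwrite("pics/w1.png",im[:,:,::-1])
import pickle; pickle.dump(c,open("w1.pkl","wb")); print(c["fx"],c["cx"],c["cy"],[np.round(proj("wrist",p,c)) for p in ((626.5,-283.4,36),(652,-387,36))])
E
```

```text
time_s: 9.15
ee_pos: [625.6, -280.9, 317.2]
orientation: [[-0.239, 0.971, 0.001], [0.971, 0.239, 0.002], [0.002, 0.002, -1.0]]
force: [0.6, 0.7, 0.1]
finger_gap: 85.5
grasp_force: 0.0
panel jig (top mask incl. front face) [50.  -4.4] [ 94.6 118.4] 0.3
[[2.4000000953674316, 54.599998474121094], [3.0, -63.79999923706055], [97.5999984741211, -63.29999923706055], [97.0, 55.099998474121094]]
[19.9 49.8  1.  82.8 -1.2 47.4 35.2]
t 9.2 xyz [ 625.5 -281.1  317.3] yaw 103.8 shift [-2.4  0.4 -2.8] twist 0.0
371.64829954431775 325.6349311639562 242.51146822157094 [array([325., 242.]), array([325., 367.])]
```

View pics/w1.png

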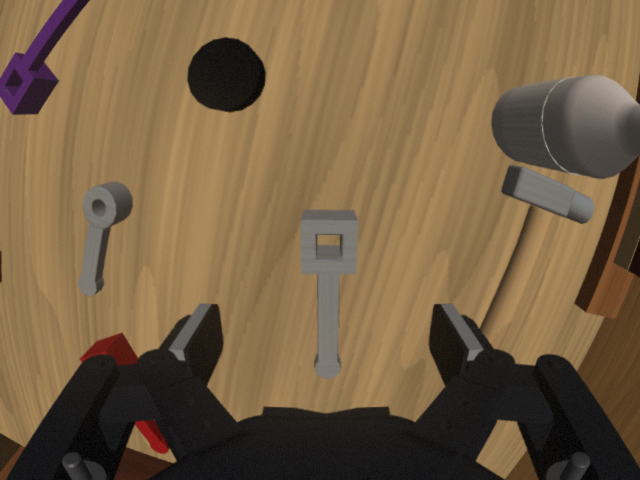

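Panel: rear edge near jig x ≈ 3 and square. The wrist view shows the square-holed lever centred: hub top face x 301-358, y 221-273, hole (329,244), tip (327,366). The round lever is well clear at (100,205).

Run:
```python
from h import *
import pickle; c=pickle.load(open("w1.pkl","rb")); print(np.round(c["world_from_camera"],3))
im=cv2.imread("pics/w1.png"); h=cv2.cvtColor(im,cv2.COLOR_BGR2HSV)
m=cv2.inRange(h,(0,0,60),(180,60,255)); m[:, :280]=0; m[:,380:]=0; m[:200]=0; m[385:]=0
k=max(cv2.findContours(m,0,1)[0],key=cv2.contourArea).reshape(-1,2); 
print("hub rows x-range",[(y,k[abs(k[:,1]-y)<2][:,0].min(),k[abs(k[:,1]-y)<2][:,0].max()) for y in (225,240,255,268,290,310,330,350)],k[:,1].min(),k[:,1].max())
w=lambda p:onz("wrist",p,36,c)
C=[w(p) for p in ((301,221),(357,220),(358,272.5),(301,273))]; print(np.round(C,1),np.mean(C,0),w((329,244.5)),np.linalg.norm(C[0]-C[1]),np.linalg.norm(C[1]-C[2]))
a,b=w((328,285)),w((327.5,355)); print("arm yaw",np.degrees(np.arctan2(*(b-a)[::-1])),w((327,378)))
e=C[1]-C[0]+C[2]-C[3]; print("edge",np.degrees(np.arctan2(e[1],e[0])))
```

```text
[[ 9.71000e-01 -2.27000e-01 -6.90000e-02  6.08967e+02]
 [ 2.37000e-01  9.31000e-01  2.78000e-01 -2.10612e+02]
 [ 1.00000e-03 -2.86000e-01  9.58000e-01  2.87448e+02]
 [ 0.00000e+00  0.00000e+00  0.00000e+00  1.00000e+00]]
hub rows x-range [(225, np.int32(301), np.int32(357)), (240, np.int32(301), np.int32(356)), (255, np.int32(301), np.int32(356)), (268, np.int32(301), np.int32(355)), (290, np.int32(318), np.int32(338)), (310, np.int32(318), np.int32(338)), (330, np.int32(318), np.int32(337)), (350, np.int32(318), np.int32(337))] 210 378
[[ 606.7 -272.4]
 [ 644.3 -262.4]
 [ 655.3 -300. ]
 [ 615.1 -310.2]] [ 630.35496504 -286.23102686] [ 629.68293779 -284.32936988] 38.97967472485935 39.144464485997766
arm yaw -76.48596346940899 [ 656.1331994  -397.77032062]
edge 14.498332113425745
```

```bash
python3 -c "
from h import *
go((629.4,-285.6),176,103.7)"
```

```text
t 9.25 xyz [ 625.4 -281.6  317.3] yaw 103.8 shift [ -5.    2.8 141.3] twist 0.1
```

```bash
python3 -m handwheel '[[1,-3,2,40,0],[1,-5,3,80,0],[1,-5,3,110,0],[1,-5,3,125,0],[1,-5,3,135,0],[1,-5,3,140,0],[1,-5,3,140,0]]'; python3 -c "
from h import *
go((629.4,-285.6),176,103.7)"
```

```text
time_s: 9.95
ee_pos: [629.3, -288.1, 177.3]
orientation: [[-0.236, 0.972, 0.001], [0.972, 0.236, -0.0], [-0.001, 0.001, -1.0]]
force: [-0.7, -0.4, 0.7]
finger_gap: 85.2
grasp_force: 0.0
t 9.95 xyz [ 629.3 -288.1  177.3] yaw 103.6 shift [2.4 0.7 1.3] twist -0.1
```

```bash
python3 -m handwheel '[[1,2.5,0.5,1,0],[0.3,2.5,0.5,1,0],[0.3,2.5,0.5,1,0],[0.2,2.5,0.5,1,0],[0.2,2.5,0.5,1,0],[0.2,2.5,0.5,1,0],[0.2,2.5,0.5,1,0],[0.2,2.5,0.5,1,0]]' 60; python3 -m handwheel '[[0.2,0,0,-20,0],[0.2,0,0,-60,0],[0.2,0,0,-100,0],[0.2,0,0,-120,0],[0.2,0,0,-120,0]]' 60; python3 -c "
from h import *
go((648,114),300,92.6)"
```

```text
time_s: 10.75
ee_pos: [629.1, -285.8, 176.3]
orientation: [[-0.235, 0.972, 0.001], [0.972, 0.235, -0.0], [-0.001, 0.001, -1.0]]
force: [0.0, 1.4, 6.1]
finger_gap: 39.3
grasp_force: 61.6
time_s: 11.25
ee_pos: [629.8, -286.2, 300.0]
orientation: [[-0.235, 0.972, 0.007], [0.972, 0.235, -0.003], [-0.004, 0.006, -1.0]]
force: [0.2, 0.1, -2.4]
finger_gap: 39.6
grasp_force: 61.2
t 11.25 xyz [ 629.8 -286.2  300. ] yaw 103.6 shift [384.7 111.8  -1. ] twist 11.0
```

```bash
python3 -m handwheel '[[0.2,10,0,-45,0],[0.2,30,5,-80,0],[0.2,70,17,-80,0],[0.2,115,30,-80,5],[0.2,160,45,-80,11],[0.2,205,60,-80,11],[0.2,250,75,-80,11],[0.2,295,88,-80,11],[0.2,340,100,-80,11],[0.2,370,109,-60,11],[0.2,385,112,-20,11],[0.2,385,112,-5,11],[0.2,385,112,-5,11],[0.2,385,112,-5,11]]' 60
python3 - <<'E'
from h import *
import pickle
s=arm.observe(); print(np.round(s["joint_pos"],1),s["grasp_force"])
go((648,114),285,92.6)
c=optics.get_calibration("wrist"); im=optics.capture("wrist"); cv2.imwrite("pics/w2.png",im[:,:,::-1])
pickle.dump(c,open("w2.pkl","wb")); print([np.round(proj("wrist",p,c)) for p in ((648,114,91),(648,114,50),(*s["ee_pos"][:2],s["ee_pos"][2]-140))])
E
```

```text
time_s: 12.65
ee_pos: [647.4, 112.3, 300.9]
orientation: [[-0.042, 0.999, 0.0], [0.999, 0.042, -0.002], [-0.002, -0.0, -1.0]]
force: [0.2, -0.0, -3.0]
finger_gap: 39.3
grasp_force: 61.6
[-17.5  49.2   6.9  89.3  -7.6  42.   -4.9] 61.62858076393604
t 12.65 xyz [647.4 112.3 300.9] yaw 92.4 shift [ 1.7  0.7 15.9] twist -0.2
[array([326., 273.]), array([326., 249.]), array([324., 350.])]
```

View pics/w2.png

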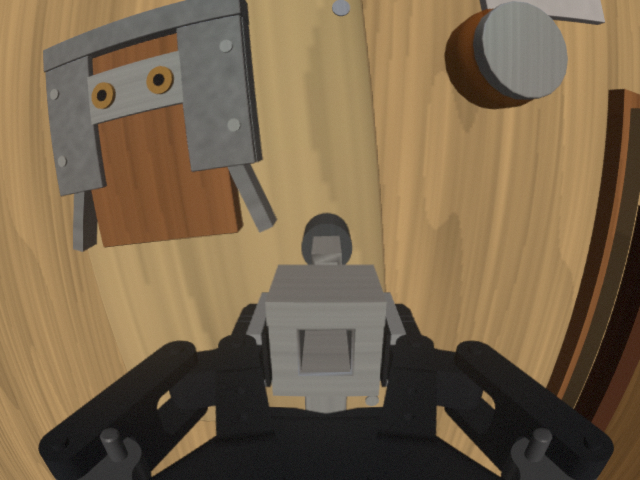

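Panel is home against the stop. The spindle shoulder is at (327,242) and the shaft is centred at x≈327. The lever hole is at (327,350) and the hub top face spans x 267-384, so lateral alignment is good.

```bash
python3 - <<'E'
from h import *
import pickle; c=pickle.load(open("w2.pkl","rb"))
zt=300.9-176.3+36
for p in ((327,350.5),(325.5,349)): print(onz("wrist",p,zt,c))
C=[onz("wrist",p,zt,c) for p in ((267,304),(384,304),(382,395),(270,395))]; print(np.round(C,1),np.mean(C,0))
print("shaft left/right at top edge",onz("wrist",(313,237),91,c),[np.round(proj("wrist",(*jig(-7+dx,-115+dy),z),c)) for dx,dy,z in ((5.5,5.5,91),(5.5,-5.5,91),(8,8,84),(8,-8,84),(0,0,0))])
E
python3 - <<'E'
import cv2; im=cv2.imread("pics/w2.png"); cv2.imwrite("pics/w2c.png",cv2.resize(im[200:410,240:410],None,fx=3.5,fy=2.8,interpolation=cv2.INTER_CUBIC))
E
```

```text
[648.65203361 111.8704229 ]
[648.10039868 112.48629177]
[[628.  129.2]
 [666.8 130.9]
 [670.6  91.5]
 [627.8  89.7]] [648.2828765  110.31356901]
shaft left/right at top edge [640.89568808 132.95209225] [array([314., 264.]), array([335., 262.]), array([309., 255.]), array([339., 253.]), array([326., 228.])]
```

View pics/w2c.png

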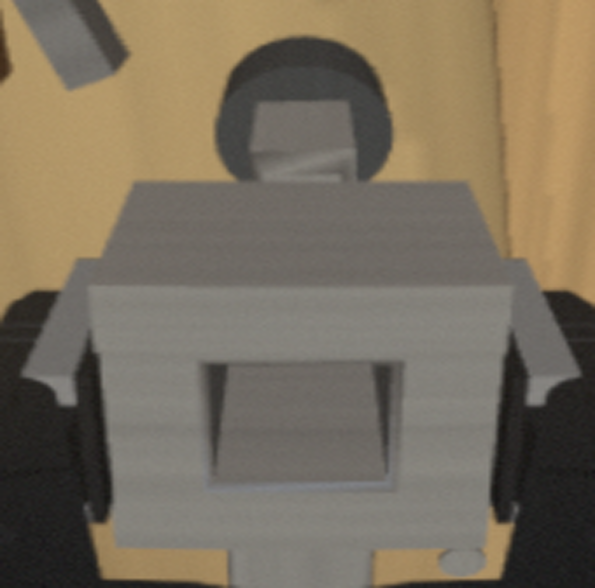

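```bash
python3 -m handwheel '[[0.2,1.5,1,5,0],[0.2,1.5,1,15,0],[0.2,1.5,1,22,0],[0.2,1.5,1,27,0],[0.2,1.5,1,31,0],[0.2,1.5,1,35,0],[0.2,1.5,1,39,0],[0.2,1.5,1,43,0],[0.2,1.5,1,46,0],[0.2,1.5,1,46,0]]' 60; python3 -c "
from h import *
s=arm.observe();print(s['wrist_torque'])
go((648.2,114),226.3,92.6)"
```

```text
time_s: 13.7
ee_pos: [647.8, 116.1, 254.2]
orientation: [[-0.045, 0.999, -0.001], [0.999, 0.045, -0.001], [-0.001, -0.001, -1.0]]
force: [0.0, -2.3, -2.8]
finger_gap: 39.3
grasp_force: 61.9
[-0.27121851 -0.00108364  0.03122588]
t 13.7 xyz [647.8 116.1 254.2] yaw 92.6 shift [-2.1  0.3 27.9] twist -0.0
```

```bash
python3 -m handwheel '[[0.2,-1,0,3,0],[0.2,-1,0,7,0],[0.2,-1,0,11,0],[0.2,-1,0,15,0],[0.2,-1,0,19,0],[0.2,-1,0,23,0],[0.2,-1,0,26,0],[0.2,-1,0,28,0],[0.2,-1,0,29,0],[0.2,-1,0,29,0]]' 60; python3 -c "
from h import *
s=arm.observe();print(s['wrist_torque'])
go((648.2,114),226.3,92.6)"
```

```text
time_s: 14.7
ee_pos: [647.9, 115.5, 226.3]
orientation: [[-0.046, 0.999, -0.0], [0.999, 0.046, 0.0], [0.0, -0.0, -1.0]]
force: [-2.0, -0.1, 2.3]
finger_gap: 39.5
grasp_force: 62.4
[-0.03577405  0.40477214 -0.0044048 ]
t 14.7 xyz [647.9 115.5 226.3] yaw 92.6 shift [-1.5  0.3 -0. ] twist 0.0
```

```bash
python3 -m handwheel '[[0.2,0,0,2,0],[0.2,0,0,3,0],[0.2,0,0,3,0],[0.2,0,0,3,0],[0.2,0,0,1,0]]' 60; python3 -m handwheel '[[0.2,0,0,0,4],[0.2,0,0,0,8],[0.2,0,0,0,12],[0.2,0,0,0,17],[0.2,0,0,0,22],[0.2,0,0,0,27],[0.2,0,0,0,32],[0.2,0,0,0,37],[0.2,0,0,0,42],[0.2,0,0,0,42]]' 60;python3 -c "
from h import *
s=arm.observe();print(s['wrist_torque'],np.round(s['joint_pos'],1))
go((648.2,114),226.3,92.6)"
```

```text
time_s: 15.2
ee_pos: [648.0, 115.5, 226.3]
orientation: [[-0.046, 0.999, 0.001], [0.999, 0.046, 0.0], [0.0, 0.001, -1.0]]
force: [-0.3, 0.0, -2.8]
finger_gap: 39.1
grasp_force: 62.1
time_s: 16.2
ee_pos: [647.8, 115.2, 226.2]
orientation: [[0.636, 0.772, 0.0], [0.772, -0.636, -0.0], [-0.0, 0.0, -1.0]]
force: [-4.6, -0.8, 11.1]
finger_gap: 39.0
grasp_force: 63.5
[-0.13450924  0.93237466 -0.06469567] [-22.6  56.4  16.4  91.1 -23.5  36.  -33.4]
t 16.2 xyz [647.8 115.2 226.2] yaw 50.5 shift [-0.7  1.1 -0.1] twist -42.1
```

```bash
python3 -m handwheel '[[0.2,0,0,0,5],[0.2,0,0,0,10],[0.2,0,0,0,15],[0.2,0,0,0,20],[0.2,0,0,0,25],[0.2,0,0,0,30],[0.2,0,0,0,35],[0.2,0,0,0,40],[0.2,0,0,0,43],[0.2,0,0,0,46],[0.2,0,0,0,46]]' 60;python3 -c "
from h import *
s=arm.observe();print(s['wrist_torque'],np.round(s['joint_pos'],1))
go((648.2,114),226.3,92.6)"
```

```text
time_s: 17.3
ee_pos: [647.8, 115.2, 226.2]
orientation: [[0.997, 0.08, -0.0], [0.08, -0.997, -0.0], [-0.0, 0.0, -1.0]]
force: [-5.3, -0.8, 11.3]
finger_gap: 39.1
grasp_force: 63.5
[-0.10580186  1.02809629 -0.01906242] [-28.3  58.7  28.1  91.4 -38.8  40.  -66.5]
t 17.3 xyz [647.8 115.2 226.2] yaw 4.6 shift [ 0.3  1.2 -0.1] twist -88.0
```

```bash
python3 -m handwheel '[[0.2,0,0,0,3],[0.2,0,0,0,6],[0.2,0,0,0,9],[0.2,0,0,0,9]]' 60;python3 -c "
from h import *
s=arm.observe();print(s['wrist_torque'])
go((648.2,114),226.3,92.6)"
```

```text
time_s: 17.7
ee_pos: [647.8, 115.3, 226.2]
orientation: [[0.997, -0.073, -0.0], [-0.073, -0.997, -0.001], [-0.0, 0.001, -1.0]]
force: [-6.3, -0.9, 10.5]
finger_gap: 39.2
grasp_force: 63.5
[-0.1647478   1.07238129  0.91899117]
t 17.7 xyz [647.8 115.3 226.2] yaw -4.2 shift [ 0.5  1.3 -0.1] twist -96.8
```

```bash
python3 -m handwheel '[[0.2,0,0,0,0],[0.2,0,0,0,-1],[0.8,0,0,-1,-1],[0.8,0,0,-1,-1],[0.8,0,0,-1,-1],[0.8,0,0,-1,-1],[0.8,0,0,-30,-1],[0.8,0,0,-70,-1],[0.8,0,0,-110,-1],[0.8,0,0,-130,-1]]' 60; python3 -m handwheel '[[0.8,-50,0,-130,0],[0.8,-100,0,-130,0],[0.8,-150,0,-130,0],[0.8,-200,0,-130,0],[0.8,-200,50,-130,0],[0.8,-200,100,-130,0],[0.8,-200,150,-130,0],[0.8,-200,200,-130,0],[0.8,-200,250,-130,0],[0.8,-200,300,-130,0],[0.8,-200,300,-130,0],[0.8,-200,300,-130,0]]'
python3 - <<'E'
from h import *
im=optics.capture("top"); cv2.imwrite("pics/t9.png",cv2.resize(im[85:285,140:345,::-1],None,fx=3,fy=3,interpolation=cv2.INTER_CUBIC))
E
```

```text
time_s: 18.7
ee_pos: [648.9, 115.0, 358.3]
orientation: [[0.998, -0.059, 0.005], [-0.059, -0.998, -0.0], [0.005, -0.0, -1.0]]
force: [0.4, -0.4, -0.4]
finger_gap: 68.6
grasp_force: 0.0
time_s: 19.9
ee_pos: [429.6, -175.7, 485.2]
orientation: [[0.998, -0.066, 0.001], [-0.066, -0.998, -0.002], [0.001, 0.002, -1.0]]
force: [-0.5, 0.8, 0.0]
finger_gap: 68.3
grasp_force: 0.0
```

View pics/t9.png

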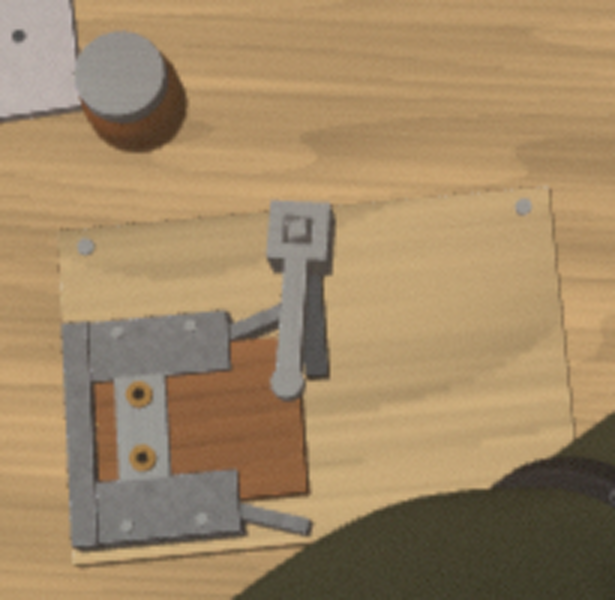

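The top view shows the lever on the spindle with the shaft end showing through the hole at (298,230). The dog lies behind the panel, its end at (318,378), and the panel's rear edge runs (303,400)-(308,491).

Run:
```python
from h import *
J=lambda x,y,z:RJ.T@(onz("top",(140+x/3-.3,85+y/3-.3),z)-O)
a=J(308,379,38);b=J(329,377,38);d=(a+b)/2;print(a,b,"dog deg",90-np.degrees(np.arctan2(-(d[0]+7),d[1]+115)))
print("rear edge",J(308,491,36),J(303,400,36),"hub",np.mean([J(*p,86) for p in ((271,203),(330,203),(327,262),(268,262))],0))
h1,t=J(299,230,86),J(288,384,86); print("arm deg (180=along -x)",np.degrees(np.arctan2(*(t-h1)[::-1])))
print(J(89,400,46),"stop inner edge(top)")
```

```text
[ -0.91948524 -23.94509433] [-15.29258926 -24.03001398] dog deg 89.30374195997506
rear edge [ 4.47032498 53.18585045] [  3.67327951 -10.05800267] hub [  -6.81734646 -112.54511245]
arm deg (180=along -x) 82.33806305509374
[146.68098235 -20.92712636] stop inner edge(top)
```

Dog at about 89° (1.56 rad), panel rear edge at jig x ≈ 4 (home is 5), and the lever hub is within 3 mm of the spindle axis and seated. Handing in.

```bash
python3 -c "
from station import arm
print(arm.close_job())"
```

```text
the job is handed in; nothing more can be done
None
```

The panel is home in the slot, and the square-holed lever is seated on the spindle and turned to the stop (about 1.56 rad), with the dog behind the panel; I handed the job in at about 20 s, and it returned no verdict.

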